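Stack the herb-drying trays in alternating steps

TASK

Stack the two wooden herb-drying trays from the sloping wire rack on the tray with the knob, staggered so that air can get in: first the deep tray, stepped away from the knob so that its underside groove sits fully home over the end wall farthest from the knob, then the shallow tray on top, stepped back the other way so that it is groove-home over the deep tray's end wall nearest the knob and stands straight above the bottom tray. Both must rest level and let go; leave the mug, the food tin and the honey jar where they stand.

Things in the scene. Friction and masses are not known exactly. Their poses are not given: they have to be found in the camera images.
- base_tray: Bottom tray, fixed: wooden, 130 x 62 mm, 34 mm high, walls 5 mm. Origin: centre of its underside, on the worktop. x along its length, pointing AWAY from the knob (20 mm long) on its -x end; z up. In this frame the deep tray's origin belongs at x 30, y 0, z 34 mm, the shallow one's at x 0, y 0, z 74 mm, x axes parallel (either way).
- far_wall (a point): Top middle of the bottom tray's end wall farthest from the knob (at x = 62.5 mm, z = 34 mm of that tray), over which a groove of the deep tray belongs. Seated, a groove leaves 1 mm of play either way along x and 5 mm along y. Wall cabinets hang 0.44 m above the worktop from about 0.6 m ahead of the robot: carry with the wrist in front of them.
- deep_tray: Deep tray: wooden, slatted floor, 130 x 62 mm, 40 mm from underside to rim. Loose, 0.11 to 0.22 kg. Origin: centre of its flat underside (ribs excluded). x along its length, z out of its open top; both ends alike, so a half turn about z is the same. Walls 5 mm, floor 4 mm. Starts in either bay of the rack, tilted 28 degrees, x up the slope, open face up and towards the robot.
- shallow_tray: Shallow tray: wooden, slatted floor, 130 x 62 mm, 26 mm from underside to rim. Loose, 0.11 to 0.22 kg. Origin: centre of its flat underside (ribs excluded). x along its length, z out of its open top; both ends alike, so a half turn about z is the same. Walls 5 mm, floor 4 mm. Starts in either bay of the rack, tilted 28 degrees, x up the slope, open face up and towards the robot.
- deep_groove (a point): Deep tray, point 32.5 mm along x from the origin of this tray, at underside level: the middle of one of its two like grooves (the other at x = -32.5 mm). Each groove is 7 mm wide between two cross ribs, 6 mm deep, 5 mm thick, 42 mm wide. It drops over the 5 mm end wall of the tray below; then the underside rests on the rims. A rib riding on the wall leaves it some 6 mm too high.
- shallow_groove (a point): Shallow tray, point 32.5 mm along x from the origin of this tray, at underside level: the middle of one of its two like grooves (the other at x = -32.5 mm). Each groove is 7 mm wide between two cross ribs, 6 mm deep, 5 mm thick, 42 mm wide. It drops over the 5 mm end wall of the tray below; then the underside rests on the rims. A rib riding on the wall leaves it some 6 mm too high.
- tray_rack: Steel wire rack, fixed, 139 deep, 187 wide, 82 mm high. Origin on the worktop near its middle, x to its high back. Bays at y = +64 and -64 mm: two 6 mm rails 53 mm apart rise at 28 degrees towards +x under the tray's floor edges, ribs hanging between them; two hooks 14 mm high stop the low end. Trays' origins start at x = -11, z = 59 mm. The long sides are free to grip.
- mug: Mug with a handle, 82 x 118 x 100 mm high, loose bystander; origin at the centre of its underside. Leave alone.
- tin: Low round food tin, 76 mm across, 58 mm high, loose bystander; origin at the centre of its underside. Leave alone.
- honey_jar: Jar with a lid, 65 mm across, 100 mm high, loose bystander; origin at the centre of its underside. Leave alone.

How it is judged (in metres and radians):
On the way:
1. the deep tray sits home on the bottom tray, stepped away from the knob, and is let go (x of deep_tray in the frame of base_tray between 0.026 and 0.034 m and y of deep_tray in the frame of base_tray between -0.008 and 0.008 m and z of deep_tray in the frame of base_tray between 0.031 and 0.037 m and angle between the x axis of deep_tray and the x axis of base_tray, either way round below 0.13 rad and angle between deep_tray's own z axis and vertical below 0.05 rad and contact force between the fingers and deep_tray below 0.3 N), for 0.2 s.
At the end, for the whole second after the job is handed in: In the bottom tray's frame the deep tray's origin is at x = 30 +-4 mm, y within 8 mm, z = 34 +-3 mm, the shallow tray's at x = 0 +-4 mm, y within 14 mm, z = 74 +-3 mm; both level within 0.05 rad, lengthwise axes within 0.13 rad of the bottom tray's, at rest and released (all of step 1 and x of shallow_tray in the frame of base_tray between -0.004 and 0.004 m and y of shallow_tray in the frame of base_tray between -0.014 and 0.014 m and z of shallow_tray in the frame of base_tray between 0.071 and 0.077 m and angle between the x axis of shallow_tray and the x axis of base_tray, either way round below 0.13 rad and angle between shallow_tray's own z axis and vertical below 0.05 rad and contact force between the fingers and shallow_tray below 0.3 N and linear speed of each of deep_tray, shallow_tray below 0.02 m/s); the robot touches nothing.
It fails at once if the mug is moved more than 20 mm (distance of mug from where it was at the start of the episode above 0.02 m).
It fails at once if the food tin is moved more than 20 mm (distance of tin from where it was at the start of the episode above 0.02 m).
It fails at once if the honey jar is moved more than 20 mm (distance of honey_jar from where it was at the start of the episode above 0.02 m).
It also fails if it takes over 61 s, if anything falls off the work surface, if the arm or the gripper's body presses on something with over 40 N, if the wrist force passes 120 N, or if a joint passes its speed limit or range.

ROBOT

A 6-joint arm with a two-finger parallel gripper is mounted at the origin on a cart in front of the work surface, level with it; the furniture and walls round the work are solid. World frame = base frame: x ahead of the robot, y to its left, z up, the work surface at z = 0. Lengths are in m, angles in degrees, forces in N, time in s.
With the tool pointing down it reaches from about 0.3 to 0.75 m from the base axis. Payload 8.5 kg.
Tool frame: the origin (TCP) lies midway between the tips of the shut fingers; the grasp point (between the pads) lies 19 mm behind it (env.tcp_to_grasp is the z of the grasp point in the tool frame, in m); z points along the fingers, y is the line along which they close (so a half turn about z gives the same grasp; the last joint's range is limited). The gripper opens to 85 mm and grips with 20 to 120 N. Pads are 22 mm wide; open, the fingers measure 114 mm over their backs; the gripper's body (76 mm by 85 mm) begins 54 mm behind the grasp point. The pads swing forward as they close: fully open they stand 13 mm farther back than shut.
Start: joints at [-76.679, 21.807, 74.336, -0, 83.858, -12.336], TCP at [0.238, -0.496, 0.231] pointing down, gripper open.
Joint ranges: [-178.18, 178.18], [-50.72, 133.34], [12.68, 142.11], [-81.47, 261.47], [9.98, 163.14], [-165.26, 165.26]. Speed limits (degrees/s): [136.94, 136.94, 180, 180, 180, 180].

INTERFACE

Orientations are given as a 3x3 rotation matrix whose columns are the frame's x, y, z axes.
In Python, from rig import env, imaging, job, models gives the robot as it stands. The module is installed in compiled form; this text tells all that it offers.
- The arm moves only by the tool jog_arm, never from a script. Its argument "plan" is text: rows parted by semicolons, each of 7 numbers parted by spaces: the turn, a rotation vector about the tool's x, y, z in degrees, then the shift along the tool's x, y, z in cm, then the closure in counts, from 0 (fully open) to 255 (shut). In form: rx ry rz x y z claw; .... A call has 1 to 10 rows; each row shifts and turns the commanded pose from where the row before left it, along the tool's axes as they then stand; what a row does not reach is not made up. A row lasts 1/12 s, in which the tool goes at most 41.7 mm and 7.16 degrees, less where a joint would pass 70% of its speed; a pose out of reach is approached as far as the arm can. A call with a gripper value outside its range is refused whole. The fingers move at their own pace and stop on an object; "grip_force" is the grip in N (left out, the last holds). Time passes only in rows, so rows that do not move let the fingers close. It gives the time, the measured TCP pose, the force, the opening and the grip force at its end, in the units of the state.
- env.observe(): the state, without advancing time (a new reading comes with each control period).
- imaging.get_image(name): name is "side" or "top"; returns a dict with "pixels" (384x512x3 uint8, red, green, blue), "depth" (384x512 float32, m along the optical axis (not along the pixel's ray), 0 where there is no reading), "fov_y" (degrees; the focal length in pixels is half the picture's height over the tangent of half this angle, whatever the lens; pixels are square), "cx", "cy" (the principal point, pixels), "distortion" ([k1, k2, p1, p2, k3] as OpenCV has them; the pictures are not rectified), "world_from_camera" (4x4, takes a point from camera to world coordinates). Camera axes: x right, y down, z forward; pixel columns grow to the right and rows downward; lengths in m; the calibration is good to about 2 mm. A picture is of the moment at which its call begins.
- job.close_job(): hands the job in; it is judged then, once.
Trained networks look in the newest picture that a camera, given by its name, has taken for a name from the list of things; names that differ only in an ending like _2 or _b are one class to them, and where a whole thing is asked for, a point or a joint stands for the part that bears it (a point fixed in the world has none). Each returns a list of dicts, best first, with "confidence" (0 to 1); they miss things now and then, are a little off and sometimes report something else, mostly with a low value. They report only what shows in the picture. A call takes as long as a camera call.
- models.outline_of(camera, query): "region" (384x512 bool, what is visible of it) and "bbox" ([centre column, centre row, width, height] in pixels, round what is visible of it).
- models.tip_of(camera, query): "at" ([column, row] in pixels: a listed point, or the origin of a listed thing).
The state is a dict: "time_s": time; "q": joint angles; "qvel": joint speeds; "joint_efforts": joint torques, N m; "position": TCP position; "tool_rot": TCP orientation; "ft_force": force on the tool from outside, world axes, zero at the start; "wrist_torque": the same for the moment, N m; "grip_width": finger opening in m; "gripper_force": force on a finger pad.
Only numpy, scipy, OpenCV 4.12 (cv2) and the standard library are available. Lean on these libraries where they do the work, as an engineer would, in place of code of your own. Each camera call takes 0.05 s, during which the arm holds its last target. There are 200 camera calls.

## Working session

There is one attempt and no reset: what is moved stays moved. The work goes in short steps, Python scripts to look and compute and a tool call to move; the robot and the scene stay as the last step left them, time stands still between calls to the robot, and variables do not carry over. Pictures are saved under pics/ and viewed, at most 10 in all, crops included, and the job is handed in when it is done.

Besides the shell and the picture viewer there is one more tool, called after ">>>" by a JSON object that holds its "op" and its "data". jog_arm: Moves the arm, as the interface text tells. Its arguments: {"type":"object","properties":{"plan":{"type":"string"},"grip_force":{"type":"number"}},"required":["plan"]}

```bash
mkdir -p pics; cat > h.py <<'E'
from rig import env, imaging, job, models
import numpy as np, cv2
def K(im):
    f=im["pixels"].shape[0]/2/np.tan(np.radians(im["fov_y"])/2)
    return np.array([[f,0,im["cx"]],[0,f,im["cy"]],[0,0,1]])
def cloud(im, mask=None):
    d=im["depth"]; m=d>0
    if mask is not None: m&=mask
    v,u=np.nonzero(m)
    n=cv2.undistortPoints(np.stack([u,v],1).astype(np.float64)[:,None],K(im),np.array(im["distortion"],float))[:,0]
    z=d[v,u].astype(float); P=np.c_[n*z[:,None],z]
    T=np.array(im["world_from_camera"]); return P@T[:3,:3].T+T[:3,3], np.c_[u,v]
def project(im,P):
    T=np.linalg.inv(np.array(im["world_from_camera"])); r,_=cv2.Rodrigues(T[:3,:3])
    return cv2.projectPoints(np.array(P,float).reshape(-1,1,3),r,T[:3,3],K(im),np.array(im["distortion"],float))[0][:,0]
E
python3 - <<'E'
from h import *
np.set_printoptions(precision=3,suppress=True)
for c in ["side","top"]:
    im=imaging.get_image(c); cv2.imwrite(f"pics/{c}0.png",im["pixels"][...,::-1])
    print(c,np.array(im["world_from_camera"]).tolist(),im["fov_y"],im["distortion"])
    for n in ["base_tray","deep_tray","shallow_tray","tray_rack","mug","tin","honey_jar"]:
        for o in models.outline_of(c,n)[:2]:
            P,_=cloud(im,o["region"]); 
            print(n,round(o["confidence"],2),np.round(o["bbox"]),len(P),np.percentile(P,[3,50,97],axis=0).round(3).tolist() if len(P) else '')
    np.savez(f"{c}0.npz",**im)
s=env.observe();print(s,env.tcp_to_grasp)
E
```

```text
side [[-0.9547834376250685, -0.09905913149606618, 0.28031388781881933, 0.1549715740099304], [-0.2972245067784819, 0.3395957956547669, -0.8923745223525231, 1.2100832347416797], [-0.006795572613455197, -0.935340571150878, -0.3536832426791018, 0.5541188123286351], [0.0, 0.0, 0.0, 1.0]] 46.89185203445547 [-0.062  0.     0.     0.     0.   ]
base_tray 0.74 [241. 246.  57.  24.] 1186 [[0.414, 0.148, 0.001], [0.478, 0.22, 0.021], [0.557, 0.233, 0.036]]
base_tray 0.43 [267. 177.  42.  34.] 665 [[0.47, -0.238, 0.044], [0.527, -0.178, 0.081], [0.583, -0.17, 0.12]]
deep_tray 0.8 [266. 177.  40.  35.] 672 [[0.469, -0.238, 0.042], [0.524, -0.179, 0.08], [0.579, -0.17, 0.118]]
shallow_tray 0.71 [276. 171.  34.  25.] 325 [[0.468, -0.367, 0.042], [0.521, -0.355, 0.074], [0.575, -0.297, 0.107]]
shallow_tray 0.15 [201. 288.  32.  56.] 1560 [[0.459, 0.459, 0.005], [0.481, 0.502, 0.066], [0.511, 0.51, 0.101]]
tray_rack 0.54 [267. 191.  47.  21.] 171 [[0.472, -0.337, 0.001], [0.513, -0.228, 0.008], [0.61, -0.173, 0.038]]
mug 0.83 [201. 196.  28.  37.] 869 [[0.655, -0.051, 0.007], [0.682, 0.019, 0.068], [
[... 1417 characters left out ...]
.667, 0.136, 0.054], [0.704, 0.169, 0.06]]
honey_jar 0.63 [135. 214.  24.  20.] 414 [[0.464, 0.442, -0.001], [0.491, 0.463, 0.096], [0.526, 0.501, 0.102]]
{'time_s': 0.8, 'q': array([-76.678,  21.806,  74.335,   0.   ,  83.857, -12.337]), 'qvel': array([-0.014, -0.075, -0.039,  0.009,  0.015,  0.019]), 'joint_efforts': array([ -0.001, -44.829, -23.145,  -0.   ,   0.001,   0.   ]), 'position': array([ 0.238, -0.496,  0.231]), 'tool_rot': array([[ 0.901,  0.433,  0.   ],
       [ 0.433, -0.901, -0.   ],
       [-0.   ,  0.   , -1.   ]]), 'ft_force': array([-0.081, -0.424,  0.637]), 'wrist_torque': array([ 0.005, -0.01 ,  0.022]), 'gripper_force': 0.0, 'grip_width': 0.08523714448915118} -0.0187
```

```bash
python3 - <<'E'
from h import *
t=cv2.imread("pics/top0.png");s=cv2.imread("pics/side0.png")
a=cv2.resize(t[150:270,170:400],None,fx=3.4,fy=3.4,interpolation=cv2.INTER_CUBIC)[:300]
b=cv2.resize(s[140:280,180:320],None,fx=4.2,fy=4.2)
cv2.imwrite("pics/a.png",cv2.resize(t[150:270,180:390],None,fx=3.8,fy=3.8,interpolation=cv2.INTER_CUBIC)); cv2.imwrite("pics/b.png",b)
E
```

```text
(no output)
```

View pics/a.png

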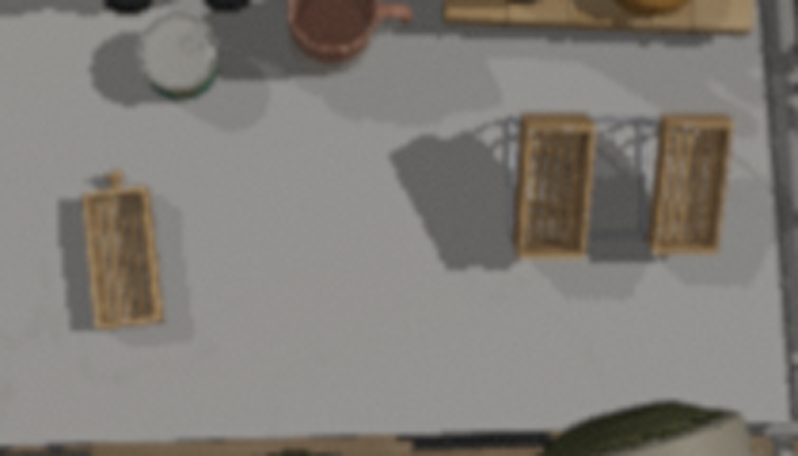

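View pics/b.png

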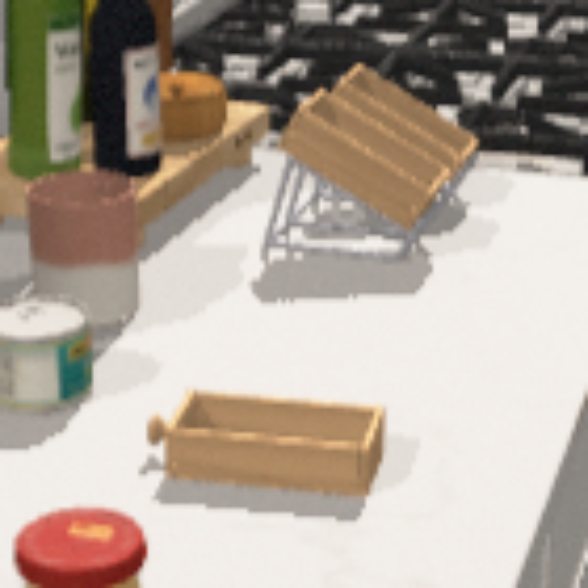

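```bash
cat > fit.py <<'E'
from h import *
from scipy.optimize import minimize
from scipy.spatial.transform import Rotation as R
def corners(p,h,tilt,zo):
    x,y,yaw=p; Rm=R.from_euler('zy',[yaw,-tilt],degrees=True).as_matrix()
    c=np.array([[a*65,b*31,k] for a in(-1,1) for b in(-1,1) for k in(0,h)])/1000
    return c@Rm.T+[x,y,zo]
def render(im,boxes,roi,S=8):
    x0,y0,x1,y1=roi; M=np.zeros(((y1-y0)*S,(x1-x0)*S),np.float32)
    for b in boxes:
        q=(project(im,b)-[x0,y0]+.5)*S-.5
        h=cv2.convexHull(q.astype(np.float32))[:,0]
        cv2.fillConvexPoly(M,np.round(h*16).astype(np.int32),1.,shift=4)
    return cv2.resize(M,(x1-x0,y1-y0),interpolation=cv2.INTER_AREA)
def wood(im,roi):
    x0,y0,x1,y1=roi; p=im["pixels"][y0:y1,x0:x1].astype(np.float32)
    s=(p[...,0]-p[...,2])/(p.max(2)+1); return np.clip((s-.06)/.24,0,1)
def fit(ims,p0,boxf,zmargin=8):
    """boxf(p)->list of corner arrays; ims: list of images"""
    data=[]
    for im in ims:
        q=np.vstack([project(im,b) for b in boxf(p0)]); a=np.floor(q.min(0)-zmargin).astype(int); c=np.ceil(q.max(0)+zmargin).astype(int)
        roi=(*a,*c); data.append((im,roi,wood(im,roi)))
    cost=lambda p:sum(((render(im,boxf(p),r)-w)**2).sum() for im,r,w in data)
    n=len(p0); sx=np.vstack([p0]+[np.array(p0)+np.eye(n)[i]*(4 if i%3==2 else .01) for i in range(n)])
    best=minimize(cost,p0,method='Nelder-Mead',options=dict(initial_simplex=sx,xatol=1e-4,fatol=1e-3,maxiter=1500))
    best=minimize(cost,best.x,method='Nelder-Mead',options=dict(xatol=1e-4,fatol=1e-3,maxiter=1500))
    return best.x,best.fun
E
python3 - <<'E'
from fit import *
np.set_printoptions(precision=4,suppress=True)
T={k:v for k,v in np.load("top0.npz").items()};S={k:v for k,v in np.load("side0.npz").items()}
bb=lambda p:[corners(p,.034,0,0)]
dd=lambda p:[corners(p[:3],.040,28,.059)]
ss=lambda p:[corners(p[:3],.026,28,.059)]
ds=lambda p:dd(p[:3])+ss(p[3:])
for n,ims in [("top",[T]),("side",[S]),("both",[T,S])]:
    print(n,"base",*fit(ims,[.482,.194,5],bb))
    if n=="top": print("deep",*fit(ims,[.525,-.205,0],dd)); print("shal",*fit(ims,[.525,-.335,0],ss))
    else: print("ds",*fit(ims,[.535,-.205,0,.535,-.335,0],ds))
E
```

```text
top base [0.481  0.1969 5.389 ] 56.164222717285156
deep [ 0.5261 -0.2144  1.0821] 120.17423248291016
shal [ 0.5255 -0.3405 -1.8699] 73.80691528320312
side base [0.4813 0.1907 5.509 ] 567.3884887695312
ds [ 0.5401 -0.2179 -0.9493  0.5392 -0.2912 -3.164 ] 617.8383178710938
both base [0.4804 0.1951 5.1649] 641.507080078125
ds [ 0.5351 -0.2126  1.5784  0.5299 -0.3409  0.609 ] 860.365966796875
```

```bash
python3 - <<'E'
from fit import *
T={k:v for k,v in np.load("top0.npz").items()};S={k:v for k,v in np.load("side0.npz").items()}
def s(im,roi):
    x0,y0,x1,y1=roi;p=im["pixels"][y0:y1,x0:x1].astype(np.float32);return (p[...,0]-p[...,2])/(p.max(2)+1)
np.set_printoptions(precision=2,suppress=True,linewidth=250)
print(s(S,(205,225,285,265))[::3,::4]);print(s(T,(198,190,230,242))[::3,::2]);print(s(T,(310,175,342,225))[::3,::2])
E
```

```text
[[0.05 0.04 0.05 0.04 0.04 0.04 0.03 0.04 0.04 0.04 0.03 0.04 0.04 0.03 0.04 0.04 0.04 0.04 0.04 0.04]
 [0.05 0.05 0.06 0.05 0.04 0.04 0.04 0.04 0.04 0.03 0.04 0.04 0.04 0.04 0.03 0.04 0.04 0.03 0.04 0.04]
 [0.05 0.05 0.04 0.04 0.04 0.04 0.04 0.04 0.04 0.03 0.04 0.04 0.04 0.04 0.04 0.04 0.04 0.04 0.03 0.04]
 [0.04 0.04 0.04 0.04 0.04 0.41 0.42 0.38 0.32 0.26 0.16 0.11 0.07 0.04 0.04 0.04 0.04 0.04 0.04 0.04]
 [0.04 0.03 0.04 0.03 0.06 0.44 0.43 0.42 0.42 0.44 0.43 0.44 0.44 0.43 0.43 0.43 0.36 0.04 0.04 0.03]
 [0.04 0.04 0.04 0.43 0.35 0.44 0.43 0.42 0.43 0.44 0.43 0.43 0.42 0.44 0.44 0.43 0.35 0.04 0.04 0.04]
 [0.04 0.04 0.04 0.43 0.45 0.44 0.43 0.44 0.42 0.44 0.42 0.43 0.44 0.43 0.43 0.45 0.44 0.05 0.04 0.05]
 [0.04 0.04 0.04 0.07 0.43 0.43 0.42 0.43 0.43 0.42 0.44 0.43 0.42 0.44 0.42 0.41 0.44 0.04 0.05 0.04]
 [0.04 0.04 0.03 0.08 0.44 0.43 0.43 0.43 0.43 0.43 0.43 0.43 0.44 0.43 0.43 0.43 0.45 0.05 0.05 0.04]
 [0.04 0.04 0.07 0.05 0.42 0.45 0.44 0.44 0.42 0.43 0.42 0.44 0.43 0.44 0.43 0.42 0.33 0.05 0.05 0.04]
 [0.04 0.04 0.03 0.04 0.07 0.08 0.11 0.14 0.23 0.34 0.44 0.42 0.43 0.4
[... 2821 characters left out ...]
 0.03]
 [ 0.04  0.04 -0.01  0.4   0.4   0.33  0.25  0.42  0.42  0.41  0.44  0.47  0.36  0.02  0.04  0.02]
 [ 0.04  0.03  0.02  0.42  0.38  0.37  0.25  0.28  0.36  0.35  0.45  0.43  0.33  0.02  0.04  0.02]
 [ 0.03  0.03  0.06  0.43  0.36  0.36  0.33  0.31  0.36  0.33  0.45  0.43  0.29 -0.04 -0.03 -0.01]
 [ 0.04  0.03  0.09  0.42  0.41  0.45  0.42  0.43  0.46  0.44  0.42  0.43  0.24  0.02  0.05  0.02]
 [ 0.03  0.03  0.03  0.27  0.33  0.33  0.33  0.34  0.33  0.33  0.33  0.33  0.12  0.02  0.05  0.02]
 [ 0.04  0.05  0.04  0.03  0.03  0.02  0.04  0.03  0.03  0.04  0.03  0.02  0.03  0.03  0.03  0.03]
 [ 0.03  0.03  0.03  0.03  0.03  0.03  0.04  0.04  0.03  0.03  0.03  0.02  0.03  0.03  0.02  0.02]]
```

```bash
python3 - <<'E'
s=open('fit.py').read()
s=s.replace("data.append((im,roi,wood(im,roi)))","data.append((im,roi,wood(im,roi),cv2.dilate((render(im,boxf(p0),roi)>.5).astype(np.float32),np.ones((9,9)))))")
s=s.replace("-w)**2).sum() for im,r,w in","-w)**2*k).sum() for im,r,w,k in")
open('fit.py','w').write(s)
E
cat > f2.py <<'E'
from fit import *
np.set_printoptions(precision=4,suppress=True)
T={k:v for k,v in np.load("top0.npz").items()};S={k:v for k,v in np.load("side0.npz").items()}
bb=lambda p:[corners(p,.034,0,0)]
dd=lambda p:[corners(p[:3],.040,28,.059)]
ss=lambda p:[corners(p[:3],.026,28,.059)]
ds=lambda p:dd(p[:3])+ss(p[3:])
for n,ims in [("top",[T]),("side",[S]),("both",[T,S])]:
    print(n,"base",*fit(ims,[.481,.196,5.3],bb),"ds",*fit(ims,[.531,-.213,.5,.529,-.34,0],ds))
E
python3 f2.py
```

```text
top base [0.4804 0.1969 5.8284] 54.140838623046875 ds [ 0.5317 -0.2147  1.1489  0.5254 -0.3401 -1.7446] 194.59231567382812
side base [0.4811 0.1913 5.8667] 222.18067932128906 ds [ 0.5395 -0.2204 -0.6903  0.5383 -0.3224 -6.7233] 502.6727294921875
both base [0.4804 0.1949 5.2314] 294.33526611328125 ds [ 0.5346 -0.2148  1.2279  0.5305 -0.3403 -0.9567] 728.2548828125
```

```bash
python3 - <<'E'
from fit import *
T={k:v for k,v in np.load("top0.npz").items()};S={k:v for k,v in np.load("side0.npz").items()}
def ov(im,roi,boxes,f):
    x0,y0,x1,y1=roi; w=wood(im,roi); r=render(im,boxes,roi)
    a=np.dstack([w*255,np.zeros_like(w),r*255]).astype(np.uint8)
    return cv2.resize(a,None,fx=f,fy=f,interpolation=cv2.INTER_NEAREST)
B=[corners([.4804,.1965,5.8],.034,0,0)];D=[corners([.533,-.2145,.5],.040,28,.059),corners([.53,-.34,.0],.026,28,.059)]
a=[ov(S,(205,220,285,265),B,5),ov(S,(240,150,320,205),D,5),ov(T,(195,185,235,245),B,5),ov(T,(305,170,385,230),D,5)]
H=300
c=[cv2.copyMakeBorder(x,0,max(0,300-x.shape[0]),0,max(0,400-x.shape[1]),0)[:300,:400] for x in a]
cv2.imwrite("pics/ov.png",np.vstack([np.hstack(c[:2]),np.hstack(c[2:])]))
E
```

```text
(no output)
```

View pics/ov.png

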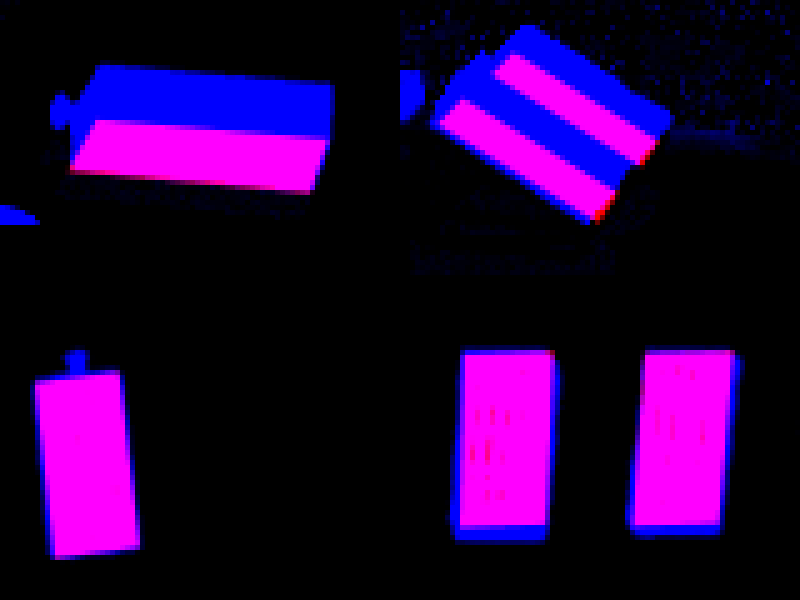

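The overlay shows the model box rendered flat, because the height was scaled twice. I'll fix that.

```bash
sed -i 's/b\*31,k\]/b*31,k*1000]/' fit.py; python3 f2.py
```

```text
top base [0.4791 0.1946 5.1836] 16.441884994506836 ds [ 0.5366 -0.2094 -1.8945  0.5322 -0.3368 -1.9742] 13.391815185546875
side base [0.4789 0.1958 4.821 ] 25.047529220581055 ds [ 0.5383 -0.2081 -3.2661  0.5331 -0.3434 -4.2976] 13.361217498779297
both base [0.479  0.195  5.1295] 43.68069839477539 ds [ 0.5376 -0.2092 -1.7295  0.5321 -0.3372 -2.3341] 39.35143280029297
```

```bash
cat > go.py <<'E'
import sys
from fit import *
np.set_printoptions(precision=3,suppress=True)
def Rg(yaw,tilt): return R.from_euler('zy',[yaw,-tilt],degrees=True).as_matrix()@np.diag([1,-1,-1])
def rel(yaw,tilt,p):
    s=env.observe(); R0=s["tool_rot"]; R1=Rg(yaw,tilt); d=np.array(p)-s["position"]
    print("t",s["time_s"],"pos",s["position"],"w",s["grip_width"],"F",s["ft_force"],"gf",s["gripper_force"],"rotvec",R.from_matrix(R0.T@R1).as_rotvec(degrees=True),"shift_after_turn_cm",R1.T@d*100,"shift_now_axes",R0.T@d*100)
if __name__=="__main__":
    a=[float(v) for v in sys.argv[1:]]; rel(a[0],a[1],a[2:5])
E
# hover 0.12 behind deep tray along its z
python3 - <<'E'
from go import *
z=-Rg(-2.2,28)[:,2]; print(z); p=np.array([.5376,-.2092,.059])
rel(-2.2,28,p+z*.12); rel(-2.2,28,p)
E
```

```text
[-0.469 -0.     0.883]
t 0.8 pos [ 0.238 -0.496  0.231] w 0.08523714448915118 F [-0.081 -0.424  0.637] gf 0.0 rotvec [-5.746 27.683 27.298] shift_after_turn_cm [ 17.237 -29.339  17.275] shift_now_axes [ 34.323 -15.303   6.637]
t 0.8 pos [ 0.238 -0.496  0.231] w 0.08523714448915118 F [-0.081 -0.424  0.637] gf 0.0 rotvec [-5.746 27.683 27.298] shift_after_turn_cm [ 17.237 -29.339  29.275] shift_now_axes [ 39.401 -12.864  17.232]
```

```bash
sed -i "s/from_euler('zy'/from_euler('ZY'/" fit.py go.py; python3 f2.py; python3 - <<'E'
from go import *
z=-Rg(-2.2,28)[:,2]; print(z); p=np.array([.5376,-.2092,.059])
rel(-2.2,28,p+z*.12)
E
```

```text
top base [0.4791 0.1946 5.1836] 16.441884994506836 ds [ 0.5369 -0.2098 -2.1952  0.5321 -0.3371 -2.4609] 12.802109718322754
side base [0.4789 0.1958 4.821 ] 25.047529220581055 ds [ 0.5384 -0.2103 -2.825   0.5333 -0.3422 -3.4912] 12.907125473022461
both base [0.479  0.195  5.1295] 43.68069839477539 ds [ 0.5376 -0.2095 -1.7035  0.5323 -0.3371 -1.9906] 36.5416145324707
[-0.469  0.018  0.883]
t 0.8 pos [ 0.238 -0.496  0.231] w 0.08523714448915118 F [-0.081 -0.424  0.637] gf 0.0 rotvec [-6.804 27.442 27.298] shift_after_turn_cm [ 17.36  -29.785  16.748] shift_now_axes [ 34.421 -15.496   6.637]
```

>>> {"op": "jog_arm", "data": {"plan": "-1.134 4.574 4.55 0 0 0 0;-1.134 4.574 4.55 0 0 0 0;-1.134 4.574 4.55 0 0 0 0;-1.134 4.574 4.55 0 0 0 0;-1.134 4.574 4.55 0 0 0 0;-1.134 4.574 4.55 0 0 0 0;0 0 0 0 0 0 0;0 0 0 0 0 0 0", "grip_force": 40}}

```text
time_s: 1.47
position: [0.2374, -0.4958, 0.2312]
tool_rot: [[0.883, -0.038, 0.467], [-0.033, -0.999, -0.018], [0.468, 0.0, -0.884]]
ft_force: [0.3, 1.1, 0.3]
grip_width: 0.0854
gripper_force: 0.0
```

```bash
python3 - <<'E'
from go import *
z=-Rg(-2.2,28)[:,2]; p=np.array([.5376,-.2095,.059])
rel(-2.2,28,p+z*.12)
E
```

```text
t 1.4667 pos [ 0.237 -0.496  0.231] w 0.08537845727080647 F [0.252 1.085 0.333] gf 0.0 rotvec [-0.014  0.12   0.039] shift_after_turn_cm [ 17.428 -29.76   16.772] shift_now_axes [ 17.483 -29.744  16.743]
```

>>> {"op": "jog_arm", "data": {"plan": "0 0 0 1.94 -3.31 0 0;0 0 0 1.94 -3.31 0 0;0 0 0 1.94 -3.31 0 0;0 0 0 1.94 -3.31 0 0;0 0 0 1.94 -3.31 0 0;0 0 0 1.94 -3.31 0 0;0 0 0 1.94 -3.31 0 0;0 0 0 1.94 -3.31 0 0;0 0 0 1.94 -3.31 0 0;0 0 0 0 0 0 0"}}

```text
time_s: 2.3
position: [0.406, -0.1985, 0.3161]
tool_rot: [[0.882, -0.028, 0.471], [-0.023, -1.0, -0.017], [0.471, 0.005, -0.882]]
ft_force: [-1.2, 0.4, 0.9]
grip_width: 0.0854
gripper_force: 0.0
```

>>> {"op": "jog_arm", "data": {"plan": "0 0 0 0 0 4 0;0 0 0 0 0 4 0;0 0 0 0 0 4 0;0 0 0 0 0 4 0;0 0 0 0 0 0 0;0 0 0 0 0 0 0"}}

```text
time_s: 2.8
position: [0.4792, -0.2062, 0.171]
tool_rot: [[0.884, -0.034, 0.466], [-0.031, -0.999, -0.015], [0.467, -0.001, -0.884]]
ft_force: [-0.7, -0.1, 0.9]
grip_width: 0.0854
gripper_force: 0.0
```

```bash
python3 - <<'E'
from go import *
p=np.array([.5376,-.2095,.059])
rel(-2.2,28,p)
E
```

```text
t 2.8 pos [ 0.479 -0.206  0.171] w 0.08542335277267 F [-0.652 -0.103  0.858] gf 0.0 rotvec [-0.162  0.179  0.175] shift_after_turn_cm [-0.093  0.106 12.63 ] shift_now_axes [-0.054  0.141 12.63 ]
```

>>> {"op": "jog_arm", "data": {"plan": "-0.16 0.18 0.18 -0.09 0.11 3 0;0 0 0 0 0 3 0;0 0 0 0 0 3 0;0 0 0 0 0 2 0;0 0 0 0 0 1 0;0 0 0 0 0 0.6 0;0 0 0 0 0 0 0;0 0 0 0 0 0 0"}}

```text
time_s: 3.47
position: [0.5375, -0.2109, 0.0621]
tool_rot: [[0.88, -0.042, 0.473], [-0.036, -0.999, -0.022], [0.474, 0.002, -0.881]]
ft_force: [0.7, 0.1, -0.1]
grip_width: 0.0855
gripper_force: 0.0
```

```bash
python3 - <<'E'
from go import *
p=np.array([.5376,-.2095,.059])
rel(-2.2,28,p)
im=imaging.get_image("top"); a=im["pixels"][150:250,290:400]; im=imaging.get_image("side");b=im["pixels"][130:230,230:340]
cv2.imwrite("pics/g1.png",cv2.resize(np.hstack([a,b]),None,fx=3.6,fy=3.6)[...,::-1])
E
```

```text
t 3.4667 pos [ 0.537 -0.211  0.062] w 0.08546677995105813 F [ 0.695  0.122 -0.106] gf 0.0 rotvec [ 0.225 -0.289 -0.122] shift_after_turn_cm [-0.139 -0.142  0.28 ] shift_now_axes [-0.141 -0.143  0.279]
```

View pics/g1.png

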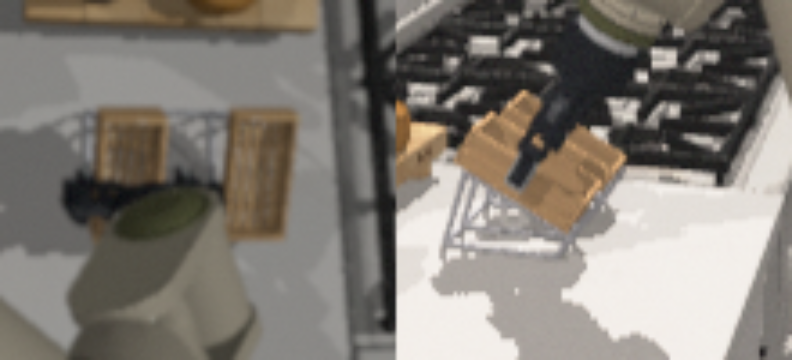

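>>> {"op": "jog_arm", "data": {"plan": "0 0 0 -0.1 -0.12 0.2 0;0 0 0 0 0 0 255;0 0 0 0 0 0 255;0 0 0 0 0 0 255;0 0 0 0 0 0 255;0 0 0 0 0 0 255;0 0 0 0 0 0 255;0 0 0 0 0 0 255;0 0 0 0 0 0 255", "grip_force": 40}}

```text
time_s: 4.32
position: [0.5372, -0.2092, 0.0587]
tool_rot: [[0.881, -0.042, 0.472], [-0.037, -0.999, -0.021], [0.472, 0.001, -0.881]]
ft_force: [-3.9, 1.7, 5.3]
grip_width: 0.0616
gripper_force: 42.1
```

>>> {"op": "jog_arm", "data": {"plan": "0 0 0 0 0 -1 255;0 0 0 0 0 -2 255;0 0 0 0 0 -3 255;0 0 0 0 0 -3 255;0 0 0 0 0 -3 255;0 -5.6 0 0 0 0 255;0 -5.6 0 0 0 0 255;0 -5.6 0 0 0 0 255;0 -5.6 0 0 0 0 255;0 -5.6 0 0 0 0 255"}}

```text
time_s: 5.15
position: [0.4801, -0.207, 0.1651]
tool_rot: [[0.999, -0.044, -0.002], [-0.044, -0.999, -0.003], [-0.002, 0.003, -1.0]]
ft_force: [0.1, -0.2, -2.2]
grip_width: 0.0615
gripper_force: 45.5
```

```bash
python3 go.py 5.1 0 .4491 .1923 .12
```

```text
t 5.15 pos [ 0.48  -0.207  0.165] w 0.061508232165241726 F [ 0.101 -0.17  -2.222] gf 45.48781335353851 rotvec [ 0.176  0.103 -7.63 ] shift_after_turn_cm [  0.467 -40.05    4.514] shift_now_axes [ -4.848 -39.772   4.396]
```

>>> {"op": "jog_arm", "data": {"plan": "0.1 0.1 -3.8 0 0 0 255;0.1 0 -3.8 0 0 0 255;0 0 0 0.1 -3 0 255;0 0 0 0.1 -4 0 255;0 0 0 0.1 -4 0 255;0 0 0 0.1 -4 0 255;0 0 0 0.1 -4 0 255;0 0 0 0 -4 0 255;0 0 0 0 -4 0 255;0 0 0 0 -4 0 255"}}

```text
time_s: 5.98
position: [0.4567, 0.1039, 0.1651]
tool_rot: [[0.996, 0.089, 0.005], [0.089, -0.996, 0.002], [0.005, -0.001, -1.0]]
ft_force: [1.5, 0.0, -2.2]
grip_width: 0.0617
gripper_force: 45.6
```

>>> {"op": "jog_arm", "data": {"plan": "0 0 0 0 -4 1 255;0 0 0 0 -3 1 255;0 0 0 0 -2 1 255;0 0 0 0 0 0 255;0 0 0 0 0 0 255;0 0 0 0 0 0 255"}}

```text
time_s: 6.48
position: [0.4499, 0.1914, 0.1353]
tool_rot: [[0.996, 0.09, 0.005], [0.09, -0.996, 0.002], [0.005, -0.001, -1.0]]
ft_force: [-0.7, -1.0, -0.8]
grip_width: 0.0615
gripper_force: 45.3
```

```bash
python3 - <<'E'
from go import *
rel(5.1,0,[.4491,.1923,.12])
for c in ("top","side"):
    im=imaging.get_image(c); np.savez(f"{c}1.npz",**im)
s=env.observe(); print(s["position"],s["tool_rot"])
print("tool yaw",np.degrees(np.arctan2(s["tool_rot"][1,0],s["tool_rot"][0,0])))
T,S=[dict(np.load(f"{c}1.npz").items()) for c in("top","side")]
x,y,z=s["position"]
def bx(p): # x,y,yaw,z
    return [corners(p[:3],.04,0,p[3]/100)]
for n,ims in (("side",[S]),("top",[T])):
    print(n,fit(ims,[x,y,5.1,z*100-.2],bx))
im=S;q=project(S,[[x,y,z]])[0].astype(int);print(q)
a=S["pixels"][180:270,190:310];cv2.imwrite("pics/c1.png",cv2.resize(a,None,fx=6,fy=6)[...,::-1])
E
```

```text
t 6.4833 pos [0.45  0.191 0.135] w 0.061457781802815754 F [-0.658 -1.014 -0.801] gf 45.31295120716095 rotvec [-0.078 -0.302  0.037] shift_after_turn_cm [-0.071 -0.096  1.531] shift_now_axes [-0.079 -0.094  1.531]
[0.45  0.191 0.135] [[ 0.996  0.088  0.006]
 [ 0.088 -0.996  0.002]
 [ 0.006 -0.002 -1.   ]]
tool yaw 5.069630410397819
side (array([ 0.452,  0.186,  4.482, 13.325]), np.float64(197.84017944335938))
top (array([  0.452,   0.177, -33.98 ,   3.665]), np.float64(268.034423828125))
[255 204]
```

View pics/c1.png

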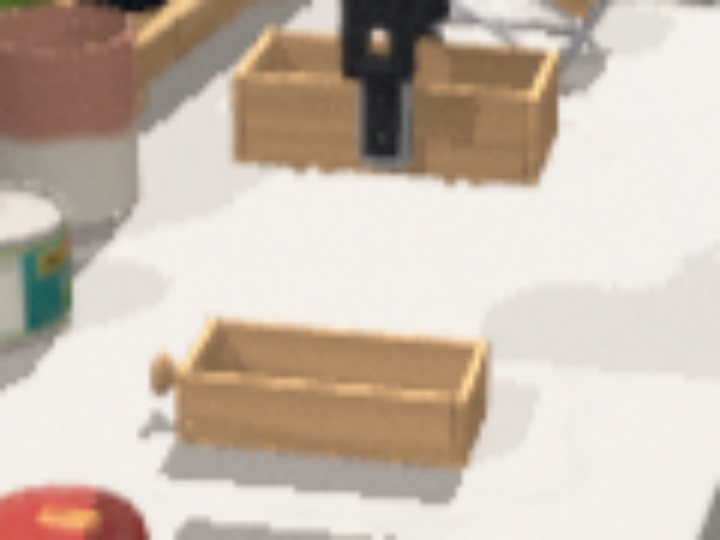

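```bash
cat > held.py <<'E'
from go import *
def held(im,h,extra=None):
    s=env.observe(); x,y,z=s["position"]; yaw=np.degrees(np.arctan2(s["tool_rot"][1,0],s["tool_rot"][0,0]))
    bx=lambda p:corners([p[0],y,yaw],h,p[2],p[1])
    q=project(im,bx([x,z,0]));a=np.floor(q.min(0)-6).astype(int);c=np.ceil(q.max(0)+6).astype(int);roi=(*a,*c)
    w=wood(im,roi); pix=im["pixels"][a[1]:c[1],a[0]:c[0]]
    ref=render(im,[bx([x,z-.002,0])],roi)
    inn=cv2.erode((ref>.5).astype(np.uint8),np.ones((3,3)))
    k=cv2.dilate((ref>.5).astype(np.uint8),np.ones((9,9)))
    dark=cv2.dilate(((pix.max(2)<95)).astype(np.uint8),np.ones((5,5)))
    k=k*(1-dark)*(1-inn); cost=lambda p:(((render(im,[bx(p)],roi)-w)**2)*k).sum()
    r=minimize(cost,[x,z-.002,0],method='Nelder-Mead',options=dict(initial_simplex=[[x,z-.002,0],[x+.005,z-.002,0],[x,z+.004,0],[x,z,3]],xatol=1e-5,fatol=1e-4))
    print("tray x,z,tilt",r.x,"cost",r.fun,"off vs tcp mm",(r.x[0]-x)*1e3,(r.x[1]-z)*1e3,"yaw",yaw,"tool",s["position"])
E
python3 - <<'E'
from held import *
S=dict(np.load("side1.npz").items()); held(S,.04)
E
```

```text
tray x,z,tilt [0.451 0.135 0.455] cost 10.035148620605469 off vs tcp mm 0.46713843449358583 -0.1432550092627105 yaw 5.069630410397819 tool [0.45  0.191 0.135]
```

>>> {"op": "jog_arm", "data": {"plan": "0 -0.3 0 -0.12 -0.1 1 255;0 0 0 0 0 2 255;0 0 0 0 0 2 255;0 0 0 0 0 2 255;0 0 0 0 0 1.5 255;0 0 0 0 0 0.5 255;0 0 0 0 0 0 255;0 0 0 0 0 0 255;0 0 0 0 0 0 255"}}

```text
time_s: 7.33
position: [0.4492, 0.1931, 0.0457]
tool_rot: [[0.996, 0.09, 0.001], [0.09, -0.996, 0.002], [0.001, -0.002, -1.0]]
ft_force: [0.6, 0.1, -2.7]
grip_width: 0.0616
gripper_force: 45.5
```

```bash
python3 - <<'E'
from held import *
rel(5.1,0,[.4486,.1923,.035])
im=imaging.get_image("side");held(im,.04)
E
```

```text
t 7.3333 pos [0.449 0.193 0.046] w 0.06155932674160391 F [ 0.571  0.145 -2.721] gf 45.46079993247986 rotvec [-0.119 -0.082  0.044] shift_after_turn_cm [-0.064  0.074  1.069] shift_now_axes [-0.065  0.076  1.069]
tray x,z,tilt [ 0.48  -0.009  1.983] cost 68.5576400756836 off vs tcp mm 31.09767685084036 -54.82309650356744 yaw 5.152795629085527 tool [0.449 0.193 0.046]
```

>>> {"op": "jog_arm", "data": {"plan": "0 0 0 -0.06 0.05 0.3 255;0 0 0 0 0 0.3 255;0 0 0 0 0 0.2 255;0 0 0 0 0 0.1 255;0 0 0 0 0 0 255;0 0 0 0 0 0 255"}}

```text
time_s: 7.88
position: [0.448, 0.1926, 0.0358]
tool_rot: [[0.996, 0.09, -0.0], [0.09, -0.996, 0.002], [-0.0, -0.002, -1.0]]
ft_force: [1.2, 0.5, -2.1]
grip_width: 0.0613
gripper_force: 45.5
```

>>> {"op": "jog_arm", "data": {"plan": "0 0 0 0 0 0.1 255;0 0 0 0 0 0.1 255;0 0 0 0 0 0 255;0 0 0 0 0 0 255"}}

```text
time_s: 8.22
position: [0.4482, 0.1927, 0.0348]
tool_rot: [[0.996, 0.09, 0.001], [0.09, -0.996, 0.002], [0.001, -0.002, -1.0]]
ft_force: [-4.9, -0.5, 10.8]
grip_width: 0.0613
gripper_force: 46.8
```

>>> {"op": "jog_arm", "data": {"plan": "0 0 0 0 0 0 0;0 0 0 0 0 0 0;0 0 0 0 0 0 0;0 0 0 0 0 0 0;0 0 0 0 0 -1 0;0 0 0 0 0 -3 0;0 0 0 0 0 -4 0;0 0 0 0 0 -4 0;0 0 0 0 0 -2 0;0 0 0 0 0 0 0"}}

```text
time_s: 9.05
position: [0.4499, 0.1927, 0.1782]
tool_rot: [[0.996, 0.09, 0.008], [0.09, -0.996, 0.003], [0.008, -0.003, -1.0]]
ft_force: [1.5, -0.4, 0.7]
grip_width: 0.0852
gripper_force: 0.0
```

```bash
python3 - <<'E'
from go import *
S=imaging.get_image("side")
p0=[.449,.1925,5.1,3.4,0]
bx=lambda p:[corners(p[:3],.04,p[4],p[3]/100),corners([.479,.195,5.1],.034,0,0)]
print(fit([S],p0,bx))
print(fit([S],[.449,.1925,5.1],lambda p:[corners(p,.04,0,.034),corners([.479,.195,5.1],.034,0,0)]))
a=S["pixels"][200:280,190:310];cv2.imwrite("pics/d1.png",cv2.resize(a,None,fx=6,fy=6)[...,::-1])
z=-Rg(-2.2,28)[:,2]; p=np.array([.5323,-.3371,.059])+[0,-.0005,0]
rel(-2.2,28,p+z*.14)
E
```

```text
(array([0.448, 0.192, 5.294, 3.373, 0.008]), np.float64(26.986900329589844))
(array([0.448, 0.193, 5.625]), np.float64(27.080827713012695))
t 9.1 pos [0.449 0.193 0.176] w 0.08513925828508802 F [ 0.113 -0.561 -0.291] gf 0.0 rotvec [-1.945 27.723  7.184] shift_after_turn_cm [ 3.683 52.654  1.17 ] shift_now_axes [-2.981 52.705 -0.83 ]
```

View pics/d1.png

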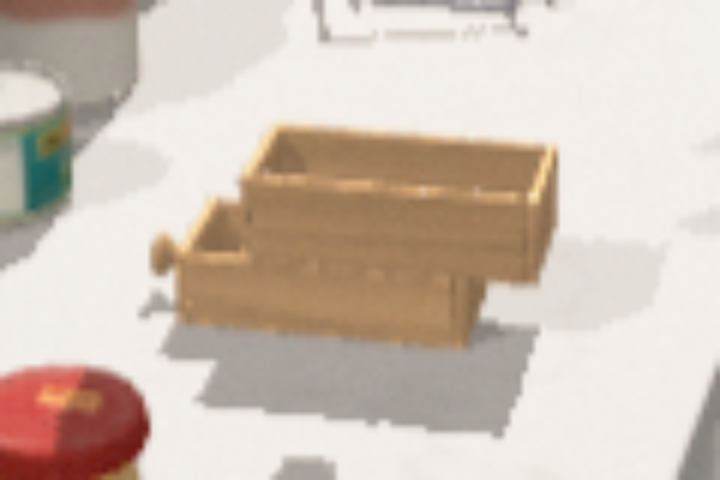

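```bash
python3 - <<'E'
from go import *
S=imaging.get_image("side");T=imaging.get_image("top")
ss=lambda p:[corners(p[:3],.026,28,.059)]
for n,i in(("side",[S]),("top",[T]),("both",[T,S])): print(n,*fit(i,[.5323,-.3371,-2.2],ss))
E
```

```text
side [ 0.522 -0.326 -2.859] 65.72858428955078
top [ 0.532 -0.337 -2.334] 7.066042900085449
both [ 0.531 -0.337 -2.605] 78.08631134033203
```

>>> {"op": "jog_arm", "data": {"plan": "0 0 0 0 3 -0.5 0;0 0 0 0 4 -0.5 0;0 0 0 0 4 -0.5 0;0 0 0 0 4 -0.5 0;0 0 0 0 4 0 0;0 0 0 0 4 0 0;0 0 0 0 4 0 0;0 0 0 0 4 0 0;0 0 0 0 4 0 0;0 0 0 0 4 0 0"}}

```text
time_s: 10.03
position: [0.4824, -0.1979, 0.1913]
tool_rot: [[0.996, 0.09, -0.003], [0.09, -0.996, 0.004], [-0.003, -0.004, -1.0]]
ft_force: [0.6, 0.4, -0.2]
grip_width: 0.0854
gripper_force: 0.0
```

>>> {"op": "jog_arm", "data": {"plan": "0 0 0 -1 4 0 0;0 0 0 -1 4 0 0;0 0 0 -1 3 0 0;0 0 0 0 2 0 0;-0.39 5.54 1.44 0 0 0 0;-0.39 5.54 1.44 0 0 0 0;-0.39 5.54 1.44 0 0 0 0;-0.39 5.54 1.44 0 0 0 0;-0.39 5.54 1.44 0 0 0 0;0 0 0 0 0 0 0"}}

```text
time_s: 10.87
position: [0.4628, -0.3273, 0.19]
tool_rot: [[0.885, -0.042, 0.464], [-0.04, -0.999, -0.016], [0.465, -0.005, -0.886]]
ft_force: [-0.1, 0.2, -0.1]
grip_width: 0.0854
gripper_force: 0.0
```

```bash
python3 - <<'E'
from go import *
z=-Rg(-2.2,28)[:,2]; p=np.array([.5323,-.3376,.059]); rel(-2.2,28,p); print(z)
E
```

```text
t 10.8667 pos [ 0.463 -0.327  0.19 ] w 0.08535832045818882 F [-0.096  0.248 -0.101] gf 0.0 rotvec [-0.123  0.316 -0.324] shift_after_turn_cm [ 0.014  0.766 14.843] shift_now_axes [ 0.1    0.797 14.841]
[-0.469  0.018  0.883]
```

>>> {"op": "jog_arm", "data": {"plan": "-0.12 0.3 -0.32 0 0.77 3 0;0 0 0 0 0 3 0;0 0 0 0 0 3 0;0 0 0 0 0 3 0;0 0 0 0 0 1.5 0;0 0 0 0 0 1 0;0 0 0 0 0 0 0;0 0 0 0 0 0 0"}}

```text
time_s: 11.53
position: [0.5328, -0.3388, 0.0645]
tool_rot: [[0.883, -0.034, 0.468], [-0.028, -0.999, -0.02], [0.469, 0.005, -0.883]]
ft_force: [-0.8, 0.4, 0.7]
grip_width: 0.0855
gripper_force: 0.0
```

```bash
python3 go.py -2.2 28 .5321 -.3374 .059
```

```text
t 11.5333 pos [ 0.533 -0.339  0.064] w 0.08546915341079496 F [-0.763  0.399  0.671] gf 0.0 rotvec [0.12  0.052 0.364] shift_after_turn_cm [-0.319 -0.134  0.448] shift_now_axes [-0.318 -0.137  0.448]
```

>>> {"op": "jog_arm", "data": {"plan": "0.12 0.05 0.36 -0.3 -0.13 0.4 0;0 0 0 0 0 0 0;0 0 0 0 0 0 255;0 0 0 0 0 0 255;0 0 0 0 0 0 255;0 0 0 0 0 0 255;0 0 0 0 0 0 255;0 0 0 0 0 0 255;0 0 0 0 0 0 255;0 0 0 0 0 0 255", "grip_force": 40}}

```text
time_s: 12.37
position: [0.5316, -0.3374, 0.0606]
tool_rot: [[0.882, -0.039, 0.47], [-0.034, -0.999, -0.019], [0.471, 0.0, -0.882]]
ft_force: [-4.0, 2.9, 5.1]
grip_width: 0.0607
gripper_force: 42.7
```

>>> {"op": "jog_arm", "data": {"plan": "0 0 0 0 0 -1 255;0 0 0 0 0 -2 255;0 0 0 0 0 -3 255;0 0 0 0 0 -3 255;0 0 0 0 0 -3 255;0 -5.6 0 0 0 -2 255;0 -5.6 0 0 0 0 255;0 -5.6 0 0 0 0 255;0 -5.6 0 0 0 0 255;0 -5.6 0 0 0 0 255"}}

```text
time_s: 13.2
position: [0.4654, -0.3353, 0.185]
tool_rot: [[0.999, -0.041, -0.003], [-0.041, -0.999, -0.003], [-0.003, 0.003, -1.0]]
ft_force: [-0.1, 0.2, -2.3]
grip_width: 0.0614
gripper_force: 45.4
```

```bash
python3 go.py 5.2 0 .4785 .195 .16
```

```text
t 13.2 pos [ 0.465 -0.335  0.185] w 0.06138811533465722 F [-0.073  0.219 -2.265] gf 45.441813468933105 rotvec [ 0.18   0.181 -7.569] shift_after_turn_cm [  6.112 -52.696   2.496] shift_now_axes [ -0.875 -53.05    2.322]
```

>>> {"op": "jog_arm", "data": {"plan": "0.1 0.1 -3.8 0 0 0 255;0.1 0.1 -3.8 0 0 0 255;0 0 0 0.5 -3 0 255;0 0 0 0.5 -4 0 255;0 0 0 0.5 -4 0 255;0 0 0 0.5 -4 0 255;0 0 0 0.5 -4 0 255;0 0 0 0.5 -4 0 255;0 0 0 0.5 -4 0 255;0 0 0 0.5 -4 0 255"}}

```text
time_s: 14.03
position: [0.4762, -0.0211, 0.1851]
tool_rot: [[0.996, 0.092, 0.005], [0.092, -0.996, 0.002], [0.005, -0.002, -1.0]]
ft_force: [0.4, -0.2, -2.0]
grip_width: 0.0611
gripper_force: 45.4
```

>>> {"op": "jog_arm", "data": {"plan": "0 0 0 0.5 -4 0 255;0 0 0 0.5 -4 0 255;0 0 0 0.5 -4 0 255;0 0 0 0.5 -4 0 255;0 0 0 0.1 -3 0 255;0 0 0 0 -2.7 0 255;0 0 0 0 0 0 255;0 0 0 0 0 0 255;0 0 0 0 0 0 255"}}

```text
time_s: 14.78
position: [0.4776, 0.1948, 0.1853]
tool_rot: [[0.996, 0.093, 0.005], [0.093, -0.996, 0.002], [0.005, -0.002, -1.0]]
ft_force: [-0.3, -0.3, -2.1]
grip_width: 0.061
gripper_force: 45.5
```

```bash
python3 - <<'E'
from held import *
rel(5.2,0,[.4785,.195,.16])
im=imaging.get_image("side");held(im,.026)
print(fit([im],[.448,.1925,5.2],lambda p:[corners(p,.04,0,.034),corners([.479,.195,5.1],.034,0,0)]))
E
```

```text
t 14.7833 pos [0.478 0.195 0.185] w 0.060974114312032444 F [-0.318 -0.342 -2.116] gf 45.45540511608124 rotvec [-0.108 -0.289  0.123] shift_after_turn_cm [ 0.094 -0.015  2.529] shift_now_axes [ 0.081 -0.01   2.529]
tray x,z,tilt [0.479 0.184 1.036] cost 122.9540786743164 off vs tcp mm 0.838316050710497 -1.7167511283498194 yaw 5.274281081656995 tool [0.478 0.194 0.185]
(array([0.448, 0.193, 5.206]), np.float64(27.0314884185791))
```

>>> {"op": "jog_arm", "data": {"plan": "-0.1 -0.3 0.1 0.07 0 2 255;0 0 0 0 0 3 255;0 0 0 0 0 2.5 255;0 0 0 0 0 1.5 255;0 0 0 0 0 0.7 255;0 0 0 0 0 0 255;0 0 0 0 0 0 255;0 0 0 0 0 0 255"}}

```text
time_s: 15.5
position: [0.4793, 0.1953, 0.0892]
tool_rot: [[0.996, 0.091, 0.002], [0.091, -0.996, 0.001], [0.002, -0.001, -1.0]]
ft_force: [-0.1, -0.3, -1.8]
grip_width: 0.0613
gripper_force: 45.4
```

```bash
python3 - <<'E'
from held import *
rel(5.2,0,[.4783,.195,.0756])
im=imaging.get_image("side")
s=env.observe();x,y,z=s["position"]
# joint: only the shallow tray x,z,tilt free, others fixed, finger masked
roi=(200,195,300,275);w=wood(im,roi);pix=im["pixels"][195:275,200:300]
fix=[corners([.448,.193,5.2],.04,0,.034),corners([.479,.195,5.1],.034,0,0)]
bx=lambda p:[corners([p[0],y,5.2],.026,p[2],p[1])]+fix
f=render(im,bx([x,z-.0016,0]),roi); k=cv2.dilate((f>.5).astype(np.uint8),np.ones((7,7)))*(1-cv2.dilate((pix.max(2)<95).astype(np.uint8),np.ones((5,5))))
c=lambda p:((render(im,bx(p),roi)-w)**2*k).sum()
r=minimize(c,[x,z,0],method='Nelder-Mead',options=dict(initial_simplex=[[x,z,0],[x+.005,z,0],[x,z-.004,0],[x,z,3]],xatol=1e-5,fatol=1e-4));print(r.x*1000,r.fun,x,z)
cv2.imwrite("pics/e1.png",cv2.resize(pix,None,fx=6,fy=6)[...,::-1])
E
```

```text
t 15.5 pos [0.479 0.195 0.089] w 0.06134119955297431 F [-0.131 -0.264 -1.838] gf 45.40938377380371 rotvec [-0.046 -0.11   0.007] shift_after_turn_cm [-0.1    0.021  1.358] shift_now_axes [-0.103  0.022  1.358]
[479.256  86.643 720.195] 24.986324310302734 0.4791626734720878 0.08915848557207862
```

View pics/e1.png

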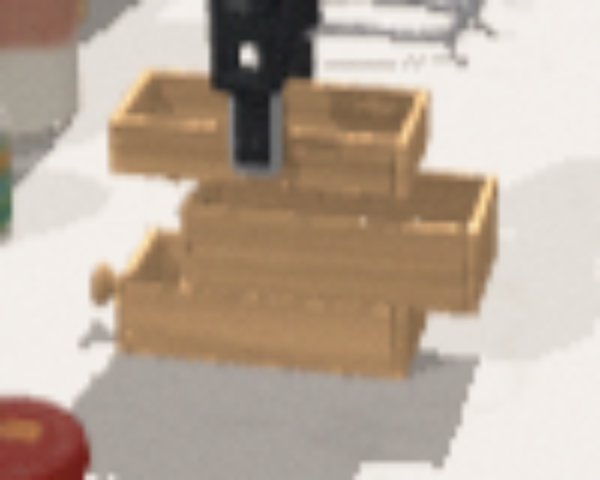

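>>> {"op": "jog_arm", "data": {"plan": "0 0 0 -0.12 0 0.3 255;0 0 0 0 0 0.3 255;0 0 0 0 0 0.3 255;0 0 0 0 0 0.1 255;0 0 0 0 0 0 255;0 0 0 0 0 0 255"}}

```text
time_s: 16.05
position: [0.4773, 0.1955, 0.0779]
tool_rot: [[0.996, 0.091, -0.001], [0.091, -0.996, 0.001], [-0.0, -0.001, -1.0]]
ft_force: [-0.5, -0.2, -2.1]
grip_width: 0.061
gripper_force: 45.5
```

>>> {"op": "jog_arm", "data": {"plan": "0 0 0 0 0 0.1 255;0 0 0 0 0 0.1 255;0 0 0 0 0 0 255;0 0 0 0 0 0 255"}}

```text
time_s: 16.38
position: [0.4773, 0.1955, 0.0768]
tool_rot: [[0.996, 0.092, 0.0], [0.092, -0.996, 0.001], [0.0, -0.001, -1.0]]
ft_force: [-2.6, 0.5, 7.7]
grip_width: 0.0608
gripper_force: 46.5
```

Contact at the expected seated height, so I'll release and retreat.

>>> {"op": "jog_arm", "data": {"plan": "0 0 0 0 0 0 0;0 0 0 0 0 0 0;0 0 0 0 0 0 0;0 0 0 0 0 0 0;0 0 0 0 0 -1 0;0 0 0 0 0 -3 0;0 0 0 0 0 -4 0;0 0 0 0 0 -4 0;0 0 0 0 0 -3 0;0 0 0 0 0 0 0"}}

```text
time_s: 17.22
position: [0.4794, 0.1958, 0.232]
tool_rot: [[0.996, 0.092, 0.011], [0.092, -0.996, 0.002], [0.011, -0.001, -1.0]]
ft_force: [0.5, -0.4, -0.7]
grip_width: 0.0853
gripper_force: 0.0
```

```bash
python3 - <<'E'
from go import *
S=imaging.get_image("side")
bx=lambda p:[corners(p[:3],.026,p[4],p[3]/100),corners([p[5],.193,5.2],.04,0,.034),corners([.479,.195,5.1],.034,0,0)]
print(fit([S],[.4778,.195,5.1,7.4,0,.448],bx))
cv2.imwrite("pics/f1.png",cv2.resize(S["pixels"][195:275,200:300],None,fx=6,fy=6)[...,::-1]); print(env.observe()["ft_force"])
E
```

```text
(array([0.481, 0.186, 4.217, 6.969, 0.014, 0.448]), np.float64(28.067174911499023))
[ 0.527 -0.654 -0.12 ]fit.py:13: RuntimeWarning: invalid value encountered in cast
  cv2.fillConvexPoly(M,np.round(h*16).astype(np.int32),1.,shift=4)
```

View pics/f1.png

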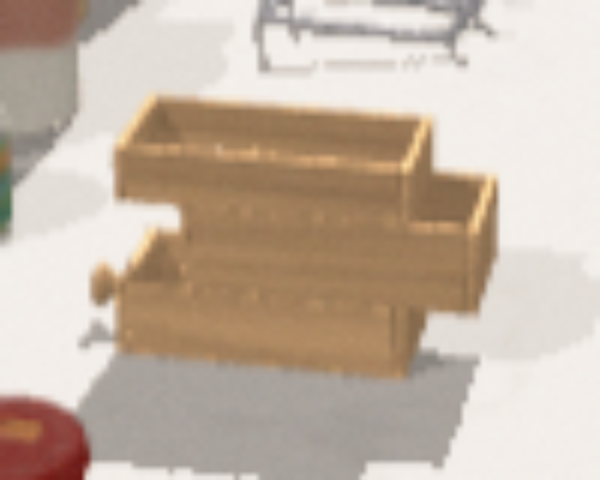

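```bash
python3 - <<'E'
from go import *
S=imaging.get_image("side")
bx=lambda p:[corners([p[0],.1955,5.2],.026,p[2],p[1]),corners([.448,.193,5.2],.04,0,.034),corners([.479,.195,5.1],.034,0,0)]
x,f=fit([S],[.4778,.076,0.],bx);print(x*1000,f)
E
```

```text
[477.295  73.913 640.736] 28.946975708007812
```

```bash
python3 -c "
from rig import job
print(job.close_job())"
```

```text
the job is handed in; nothing more can be done
None
```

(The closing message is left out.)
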